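# Set the ratchet prop to its fourth click and lay the edging strip out for painting

### The arm

A 6-joint arm with a two-finger parallel gripper is mounted at the origin on a cart in front of the work surface, level with it; the furniture and walls round the work are solid. World frame = base frame: x ahead of the robot, y to its left, z up, the work surface at z = 0. Lengths are in m, angles in rad, forces in N, time in s.
With the tool pointing down it reaches from about 0.35 to 0.85 m from the base axis. Payload 8.1 kg.
Tool frame: the origin (TCP) lies between the finger pads; the fingertips stand 14 mm ahead of it and the grasp point (between the pads) lies 5 mm behind it; z points along the fingers, y is the line along which they close (so a half turn about z gives the same grasp; the last joint's range is limited). The gripper opens to 93 mm and grips with 3 to 60 N. Pads are 15 mm wide; open, the fingers measure 128 mm over their backs; the gripper's body (75 mm by 188 mm) begins 65 mm behind the grasp point.
Start: joints at [1.169, 0.13, 1.488, -0, 1.523, -0.085], TCP at [0.187, 0.57, 0.233] pointing down, gripper open.
Joint ranges: [-2.96, 2.96], [-0.89, 2.26], [0.02, 2.5], [-1.34, 4.48], [0, 2.73], [-2.66, 2.66]. Speed limits (rad/s): [2.39, 2.39, 2.79, 3.14, 3.14, 3.14].

### API

Orientations are given as a rotation vector (axis times angle).
In Python, from plant import robot gives the robot as it stands.
- The arm moves only by the tool arm_command, never from a script. Its argument "targets" is a list of rows, each an object of numbers: "x", "y", "z": the shift along the world's x, y, z in units of 500 mm (1.0 is 500 mm); "rx", "ry", "rz": the turn, a rotation vector about the world's x, y, z in units of 2 rad (1.0 is 2 rad); "claw": the closure in counts, from 0 (fully open) to 255 (shut). In form: [{"x": .., "y": .., "z": .., "rx": .., "ry": .., "rz": .., "claw": ..}, ...]. A call has 1 to 10 rows; each row is the pose to reach, as a shift and turn from the pose commanded when the call began; what a row does not reach only later rows make up. A row lasts 1/12 s, in which the tool goes at most 41.7 mm and 7.16 degrees, less where a joint would pass 70% of its speed; a pose out of reach is approached as far as the arm can. A call with a number of a shift or a turn outside -1 to 1 is refused whole. A call with a gripper value outside its range is refused whole. The fingers move at their own pace and stop on an object; "squeeze" is the grip in N (left out, the last holds). Time passes only in rows, so rows that repeat a pose let the fingers close. It gives the time, the measured TCP pose, the force, the opening and the grip force at its end, in the units of the state.
- robot.read_state(): the state, without advancing time (a new reading comes with each control period).
- robot.read_camera(name): name is "scene" or "top" or "wrist"; returns (picture, depth): 480x640x3 uint8, red, green, blue; 480x640 float32, m along the optical axis (not along the pixel's ray), 0 where there is no reading.
- robot.get_calibration(name): a dict with "intrinsics" (3x3 intrinsics, pixels), "dist" ([k1, k2, p1, p2, k3] as OpenCV has them; the pictures are not rectified), "origin" and "orientation" of the camera in the world. Camera axes: x right, y up, looking along -z (the intrinsics and any distortion apply to the point x, -y, -z); pixel columns grow to the right and rows downward; lengths in m; the calibration is good to about 2 mm. A picture is of the moment at which its call begins: read the wrist's pose just before it. get_calibration takes no time and is no camera call; for the wrist camera it gives the pose at the moment of the call.
- robot.close_job(): hands the job in; it is judged then, once.
The state is a dict: "t": time; "q": joint angles; "dq": joint speeds; "joint_torque": joint torques, N m; "tool_pos": TCP position; "orientation": TCP orientation; "force": force on the tool from outside, world axes, zero at the start; "wrist_torque": the same for the moment, N m; "opening": finger opening in m; "gripper_force": force on a finger pad.
Only numpy, scipy, OpenCV 4.12 (cv2) and the standard library are available. Lean on these libraries where they do the work, as an engineer would, in place of code of your own. Each camera call takes 0.05 s, during which the arm holds its last target. There are 200 camera calls.

### The job

Pull the head of the ratchet prop straight up by exactly four clicks of its pawl, let it down gently onto the pawl, and press on it there with the weight of about two kilos to make sure that the notch has caught. Then lay the wooden edging strip flat across the prop's head and the paint tin for painting: level and steady on both, its middle halfway between the two, reaching past the middle of the head and well onto the tin. Do not shift the prop, the tin, the brush, the sanding float or the tape measure.

Things in the scene. Friction and masses are not known exactly. Their poses are not given: they have to be found in the camera images.
- prop: heavy loose steel ratchet prop, 2.9 kg. Origin: centre of the underside of its 100x100 mm foot, z up. A 30 mm square sleeve stands on the foot up to z = 88 mm; a sprung pawl with a short thumb tab sits on its -x side in a block clamped 38 to 58 mm up, tab reaching to x = -53 mm. It is not fixed: a pull of more than about 28 N lifts it off the worktop
- column (a joint): lift of the prop's toothed column in m, 0 = down on the foot (start), 0.060 = top stop. It weighs 0.34 kg, its teeth are 10 mm apart. Free lift to the first click differs (4 to 13 mm). The pull needed climbs from 8 to 13 N, then drops to 4 N within 2 mm as the pawl snaps under the tooth: one click. Let down, it then sinks 2 mm onto the pawl; stopped before the snap it sinks a whole tooth
- head_top (a point): centre of the flat rubber top of the column's head, a block 40x40 mm and 22 mm high, 122 mm over the worktop when down, 154 to 162 mm after four clicks; its sides (square to the prop's x and y) are the grip for pulling. Below it the column is 22 mm wide, the sleeve begins 12 mm below the lowered head
- paint_tin: full paint tin, 150 mm across and 158 mm high, loose, 1.7 kg. Origin: centre of its underside; a wire bail hangs on one side at mid height, reaching 82 mm from the centre
- tin_top (a point): centre of the tin's flat lid, level with its rim, 158 mm over the worktop. Four clicks bring the head level with it to within 4 mm, so the strip rests on both only if its middle lies between the head and the tin's nearer rim
- strip: pale wooden edging strip with one rounded long edge, 360 mm long (its x axis), 42 mm wide (y), 18 mm thick, 0.13 to 0.23 kg, lying flat on the worktop at the start. Origin: centre of its underside, z up
- paint_brush: flat paint brush, 240 mm long, lying near the work; leave it. Origin: centre of its underside
- sanding_pad: sanding float with a red handle, 112x90 mm, 70 mm high; leave it. Origin: centre of its underside
- tape_measure: pocket tape measure standing on edge, 74x38 mm, 64 mm high; leave it. Origin: centre of its underside. Behind it stands a fixed black cooking appliance, 0.27 m high, its front 0.69 m ahead of the robot (handle to 0.65 m), from y = -0.19 to 0.03 m: keep hand and strip clear of it

How it is judged:
By the outcome, as a careful person would: the job done as asked, in the order asked, and still so for the second after the job is handed in, with the robot touching nothing.
It also fails if it takes over 72 s, if anything falls off the work surface, if the arm or the gripper's body presses on something with over 40 N, if the wrist force passes 120 N, or if a joint passes its speed limit or range.

## Working session

There is one attempt and no reset: what is moved stays moved. The work goes in short steps, Python scripts to look and compute and a tool call to move; the robot and the scene stay as the last step left them, time stands still between calls to the robot, and variables do not carry over. Pictures are saved under pics/ and viewed, at most 10 in all, crops included, and the job is handed in when it is done.

Besides the shell and the picture viewer there is one more tool, called after "Call:" as name(argument=value, ...), one argument or row to a line, values as JSON. arm_command: Moves the arm, as the interface text tells. Shifts and turns lie within -1 to 1; 1 stands for 500 mm of shift or 2 rad of turn. Its arguments: {"type":"object","properties":{"targets":{"type":"array","items":{"type":"object","properties":{"x":{"type":"number","minimum":-1,"maximum":1},"y":{"type":"number","minimum":-1,"maximum":1},"z":{"type":"number","minimum":-1,"maximum":1},"rx":{"type":"number","minimum":-1,"maximum":1},"ry":{"type":"number","minimum":-1,"maximum":1},"rz":{"type":"number","minimum":-1,"maximum":1},"claw":{"type":"number"}}}},"squeeze":{"type":"number"}},"required":["targets"]}

```bash
ls; mkdir -p pics
cat > h.py <<'E'
import numpy as np, cv2
from plant import robot
from scipy.spatial.transform import Rotation as R
def cal(n):
    c=robot.get_calibration(n); o=np.array(c['orientation'],float)
    M=o if o.shape==(3,3) else R.from_rotvec(o).as_matrix()
    return np.array(c['intrinsics']),np.array(c['dist']),np.array(c['origin']),M
def rays(n,px,c=None):
    K,d,o,M=c or cal(n)
    u=cv2.undistortPoints(np.array(px,float).reshape(-1,1,2),K,d).reshape(-1,2)
    return o,np.c_[u[:,0],-u[:,1],-np.ones(len(u))]@M.T
def onplane(n,px,z,c=None):
    o,r=rays(n,px,c); return o+r*((z-o[2])/r[:,2])[:,None]
def cloud(n,D,c=None):
    h,w=D.shape; g=np.stack(np.meshgrid(np.arange(w),np.arange(h)),-1).reshape(-1,2)
    o,r=rays(n,g,c); return (o+r*D.reshape(-1,1)).reshape(h,w,3)
E
python3 - <<'E'
from h import *
s=robot.read_state(); print({k:np.round(v,3) for k,v in s.items()})
for n in('scene','top'):
    print(robot.get_calibration(n))
    p,D=robot.read_camera(n); cv2.imwrite(f'pics/{n}0.png',p[...,::-1]); np.savez(f'{n}0.npz',p=p,D=D)
E
```

```text
pics
{'t': np.float64(0.0), 'q': array([ 1.169,  0.131,  1.489,  0.   ,  1.523, -0.085]), 'dq': array([ 0.002, -0.   ,  0.001, -0.   ,  0.001,  0.002]), 'joint_torque': array([ 2.0000e-03, -5.5985e+01, -4.9176e+01,  7.7000e-02,  3.5000e-02,
       -0.0000e+00]), 'tool_pos': array([0.187, 0.57 , 0.232]), 'orientation': array([-4.960e-01, -3.102e+00,  3.000e-03]), 'force': array([-0.449, -0.925,  0.111]), 'wrist_torque': array([-0.016, -0.016, -0.044]), 'gripper_force': np.float64(0.0), 'opening': np.float64(0.093)}
{'intrinsics': array([[496.84571558,   0.        , 315.16859252],
       [  0.        , 496.84571558, 238.24533311],
       [  0.        ,   0.        ,   1.        ]]), 'dist': array([-0.03527083,  0.        ,  0.        ,  0.        ,  0.        ]), 'origin': array([-0.19023542, -0.57476854,  1.02037401]), 'orientation': array([ 0.6890342 , -0.41123549, -0.9708805 ])}
{'intrinsics': array([[622.00533685,   0.        , 319.11178827],
       [  0.        , 622.00533685, 242.30571843],
       [  0.        ,   0.        ,   1.        ]]), 'dist': array([-0.20287021,  0.        ,  0.        ,  0.        ,  0.        ]), 'origin': array([ 0.32866392, -0.17788406,  1.4828165 ]), 'orientation': array([ 0.14016862, -0.11155566, -1.57326354])}
```

View pics/top0.png

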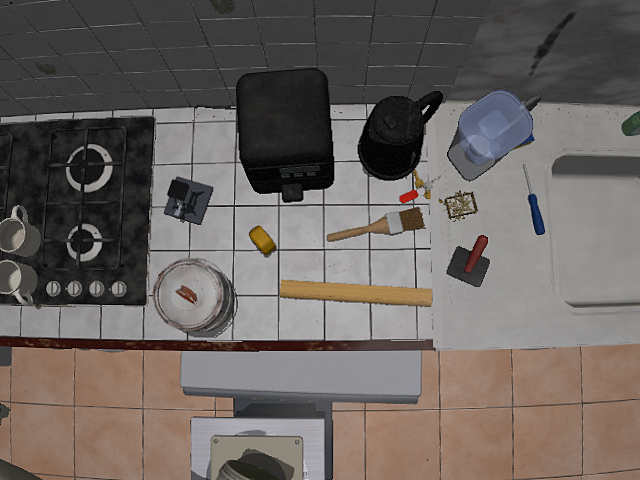

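View pics/scene0.png

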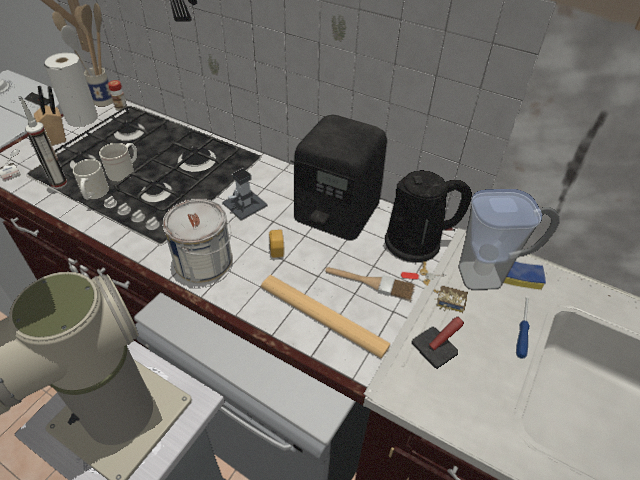

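The top view shows the prop's foot near (188,200) with its head near (178,190). The tin is at (193,293) and the strip runs from (281,288) to (432,297). The tape is at (262,240), the brush at (380,225) and the sanding float at (468,262).

```bash
cat > m.py <<'E'
from h import *
z=np.load('top0.npz');p,D=z['p'],z['D'];P=cloud('top',D)
Z=P[...,2];X=P[...,0];Y=P[...,1]
def rep(name,m,k=1):
    m=(m&(D>0)).astype(np.uint8)
    n,l,st,_=cv2.connectedComponentsWithStats(m); i=1+np.argmax(st[1:,4]); m=l==i
    q=P[m]; print(name,m.sum(),'med',np.round(np.median(q,0),4),'ext',np.round(q.min(0),3),np.round(q.max(0),3))
    r=cv2.minAreaRect((q[:,:2]*1000).astype(np.float32)); print('   rect',np.round(r[0],1),np.round(r[1],1),round(r[2],1)); return m
W=lambda a,b,c,d:(X>a)&(X<b)&(Y>c)&(Y<d)
uv=lambda u0,u1,v0,v1:np.pad(np.ones((v1-v0,u1-u0),bool),((v0,480-v1),(u0,640-u1)))
print('table z',np.median(Z[uv(290,330,300,330)]),np.median(Z[uv(210,240,150,190)]))
rep('head',uv(150,230,165,235)&(Z>.11)&(Z<.14))
rep('foot',uv(150,230,165,235)&(Z>.005)&(Z<.03))
rep('all',uv(150,230,165,235)&(Z>.005))
rep('tin',uv(140,250,245,350)&(Z>.145)&(Z<.175))
rep('tinall',uv(140,250,245,350)&(Z>.02))
rep('strip',uv(270,440,270,315)&(Z>.010)&(Z<.03))
rep('tape',uv(240,285,215,265)&(Z>.04)&(Z<.08))
rep('brush',uv(320,430,200,245)&(Z>.008))
rep('blk',uv(225,340,60,205)&(Z>.1))
rep('sand',uv(440,495,230,290)&(Z>.008))
c=cv2.resize(p[150:345,140:300],None,fx=3,fy=3,interpolation=cv2.INTER_CUBIC);cv2.imwrite('pics/crop.png',c[...,::-1])
E
python3 m.py
```

```text
table z -0.00030374372189267973 0.0001897667941209713
head 294 med [0.6739 0.1693 0.1215] ext [0.652 0.146 0.11 ] [0.697 0.196 0.131]
   rect [675.6 170.9] [41.4 39.9] 71.0
foot 930 med [0.6629 0.1544 0.0097] ext [0.612 0.107 0.005] [0.737 0.23  0.03 ]
   rect [674.3 170.3] [105.6 103.4] 73.0
all 1508 med [0.6654 0.1609 0.0129] ext [0.612 0.107 0.005] [0.737 0.23  0.131]
   rect [675.3 173.3] [112.1 103.4] 73.0
tin 4030 med [0.4302 0.1309 0.1553] ext [0.352 0.053 0.145] [0.509 0.211 0.166]
   rect [432.3 131.6] [156.7 153.7] 64.8
tinall 4649 med [0.4294 0.1219 0.1547] ext [0.351 0.045 0.022] [0.516 0.211 0.166]
   rect [432.4 126.3] [164.  162.5] 48.1
strip 2653 med [ 0.444  -0.2362  0.0177] ext [ 0.413 -0.419  0.01 ] [ 0.476 -0.058  0.029]
   rect [ 443.7 -238.4] [359.8  43.7] 86.1
tape 410 med [ 0.5667 -0.0192  0.06  ] ext [ 0.537 -0.048  0.04 ] [0.602 0.014 0.072]
   rect [569.3 -17.2] [64.7 38.1] 42.2
brush 1123 med [ 0.6062 -0.3241  0.0132] ext [ 0.569 -0.405  0.008] [ 0.651 -0.171  0.027]
   rect [ 601.8 -286.8] [ 57.2 236.7] 11.5
blk 11963 med [ 0.7873 -0.0835  0.2668] ext [ 0.683 -0.202  0.1  ] [0.929 0.07  0.279]
   rect [805.7 -66.2] [245.5 272.5] 0.1
sand 1208 med [ 0.5116 -0.5138  0.014 ] ext [ 0.457 -0.562  0.008] [ 0.574 -0.455  0.075]
   rect [ 522.6 -515.6] [ 92.  111.9] 66.4
```

View pics/crop.png

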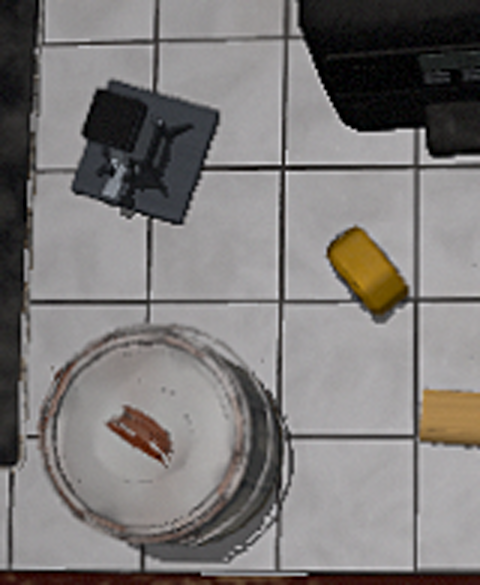

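The crop shows the prop's pawl tab pointing down-left near (127,212), so prop x is at about -18°. The start yaw already suits the head. I'm moving above the head for a look from close by.

Call:
arm_command(
  targets=[
    {"x": 0.976,"y": -0.798,"z": 0.02},
    {"x": 0.976,"y": -0.798,"z": 0.02},
    {"x": 0.976,"y": -0.798,"z": 0.02},
    {"x": 0.976,"y": -0.798,"z": 0.02},
    {"x": 0.976,"y": -0.798,"z": 0.02},
    {"x": 0.976,"y": -0.798,"z": 0.02},
    {"x": 0.976,"y": -0.798,"z": 0.02},
    {"x": 0.976,"y": -0.798,"z": 0.02},
    {"x": 0.976,"y": -0.798,"z": 0.02},
    {"x": 0.976,"y": -0.798,"z": 0.02},
  ],
)

```text
schema error: expected keys x, y, z, rx, ry, rz, claw
```

Call:
arm_command(
  targets=[
    {"x": 0.976,"y": -0.798,"z": 0.02,"rx": 0,"ry": 0,"rz": 0,"claw": 0},
    {"x": 0.976,"y": -0.798,"z": 0.02,"rx": 0,"ry": 0,"rz": 0,"claw": 0},
    {"x": 0.976,"y": -0.798,"z": 0.02,"rx": 0,"ry": 0,"rz": 0,"claw": 0},
    {"x": 0.976,"y": -0.798,"z": 0.02,"rx": 0,"ry": 0,"rz": 0,"claw": 0},
    {"x": 0.976,"y": -0.798,"z": 0.02,"rx": 0,"ry": 0,"rz": 0,"claw": 0},
    {"x": 0.976,"y": -0.798,"z": 0.02,"rx": 0,"ry": 0,"rz": 0,"claw": 0},
    {"x": 0.976,"y": -0.798,"z": 0.02,"rx": 0,"ry": 0,"rz": 0,"claw": 0},
    {"x": 0.976,"y": -0.798,"z": 0.02,"rx": 0,"ry": 0,"rz": 0,"claw": 0},
    {"x": 0.976,"y": -0.798,"z": 0.02,"rx": 0,"ry": 0,"rz": 0,"claw": 0},
    {"x": 0.976,"y": -0.798,"z": 0.02,"rx": 0,"ry": 0,"rz": 0,"claw": 0},
  ],
)

```text
t: 0.93
tool_pos: [0.5105, 0.3047, 0.2389]
orientation: [-0.496, -3.102, 0.0]
force: [0.5, 1.0, -0.3]
opening: 0.0926
gripper_force: 0.0
```

Call:
arm_command(
  targets=[
    {"x": 0.329,"y": -0.267,"z": 0.012,"rx": 0,"ry": 0,"rz": 0,"claw": 0},
    {"x": 0.329,"y": -0.267,"z": 0.012,"rx": 0,"ry": 0,"rz": 0,"claw": 0},
    {"x": 0.329,"y": -0.267,"z": 0.012,"rx": 0,"ry": 0,"rz": 0,"claw": 0},
    {"x": 0.329,"y": -0.267,"z": 0.012,"rx": 0,"ry": 0,"rz": 0,"claw": 0},
    {"x": 0.329,"y": -0.267,"z": 0.012,"rx": 0,"ry": 0,"rz": 0,"claw": 0},
    {"x": 0.329,"y": -0.267,"z": 0.012,"rx": 0,"ry": 0,"rz": 0,"claw": 0},
    {"x": 0.329,"y": -0.267,"z": 0.012,"rx": 0,"ry": 0,"rz": 0,"claw": 0},
  ],
)

```text
t: 1.52
tool_pos: [0.675, 0.1703, 0.2434]
orientation: [-0.501, -3.099, 0.002]
force: [-0.9, -0.0, -0.2]
opening: 0.0924
gripper_force: 0.0
```

Run:
```python
from h import *
s=robot.read_state(); print(np.round(s['tool_pos'],4),s['t'])
c=cal('wrist'); print(c[2],c[3])
p,D=robot.read_camera('wrist'); cv2.imwrite('pics/w1.png',p[...,::-1])
P=cloud('wrist',D,c); Z=P[...,2]
m=((Z>.115)&(Z<.13)&(D>0)&(abs(P[...,0]-.675)<.05)&(abs(P[...,1]-.171)<.05))
n,l,st,_=cv2.connectedComponentsWithStats(m.astype(np.uint8)); i=1+np.argmax(st[1:,4]); q=P[l==i]
print(st[i],np.median(q,0),cv2.minAreaRect((q[:,:2]*1000).astype(np.float32)))
m=((Z>.14)&(Z<.17)&(D>0)); q=P[m]; print('tin',m.sum(), q.min(0) if m.any() else 0,q.max(0) if m.any() else 0)
```

```text
[0.675  0.1703 0.2434] 1.5167
[0.5967521  0.19696202 0.39602264] [[ 3.15131777e-01 -9.06492526e-01 -2.81004028e-01]
 [ 9.49047533e-01  3.00732288e-01  9.41746780e-02]
 [-8.61657481e-04 -2.96363613e-01  9.55074796e-01]]
[ 294  205   56   55 2854] [0.67388805 0.17405688 0.122285  ] ((675.4494018554688, 173.70066833496094), (40.010520935058594, 39.453407287597656), 72.54397583007812)
tin 3238 [ 0.4950224  -0.02410869  0.14000265] [0.84727668 0.13535977 0.16996651]
```

View pics/w1.png

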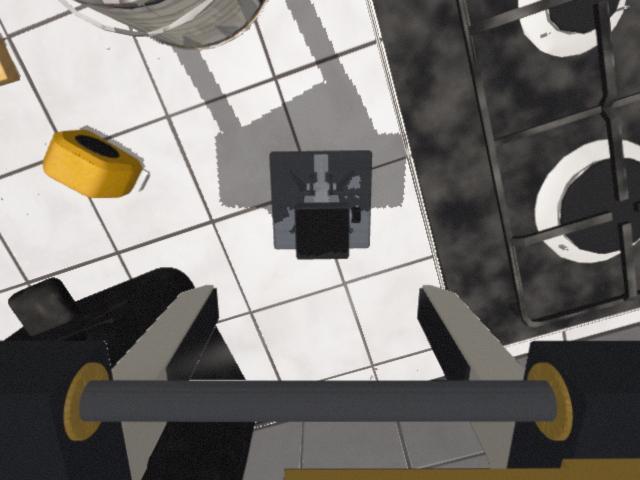

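The wrist view shows the head at (322,232), square to the gripper, with both fingers and the appliance clear of it. I'm descending around it.

Call:
arm_command(
  targets=[
    {"x": 0.001,"y": 0.005,"z": -0.08,"rx": 0,"ry": 0,"rz": 0,"claw": 0},
    {"x": 0.001,"y": 0.005,"z": -0.16,"rx": 0,"ry": 0,"rz": 0,"claw": 0},
    {"x": 0.001,"y": 0.005,"z": -0.23,"rx": 0,"ry": 0,"rz": 0,"claw": 0},
    {"x": 0.001,"y": 0.005,"z": -0.275,"rx": 0,"ry": 0,"rz": 0,"claw": 80},
    {"x": 0.001,"y": 0.005,"z": -0.275,"rx": 0,"ry": 0,"rz": 0,"claw": 110},
    {"x": 0.001,"y": 0.005,"z": -0.275,"rx": 0,"ry": 0,"rz": 0,"claw": 125},
    {"x": 0.001,"y": 0.005,"z": -0.275,"rx": 0,"ry": 0,"rz": 0,"claw": 125},
  ],
  squeeze=10,
)

```text
t: 2.15
tool_pos: [0.675, 0.1767, 0.1104]
orientation: [0.493, 3.1, 0.002]
force: [-0.2, 0.1, 0.5]
opening: 0.0714
gripper_force: 0.0
```

Run:
```python
from h import *
p,D=robot.read_camera('wrist'); cv2.imwrite('pics/w2.png',p[...,::-1])
s=robot.read_state(); print({k:np.round(s[k],4) for k in('t','tool_pos','force','wrist_torque','opening')})
```

```text
{'t': np.float64(2.2), 'tool_pos': array([0.6759, 0.1766, 0.1114]), 'force': array([ 0.8103, -0.3098,  0.3579]), 'wrist_torque': array([-0.0097,  0.0052,  0.0221]), 'opening': np.float64(0.067)}
```

View pics/w2.png

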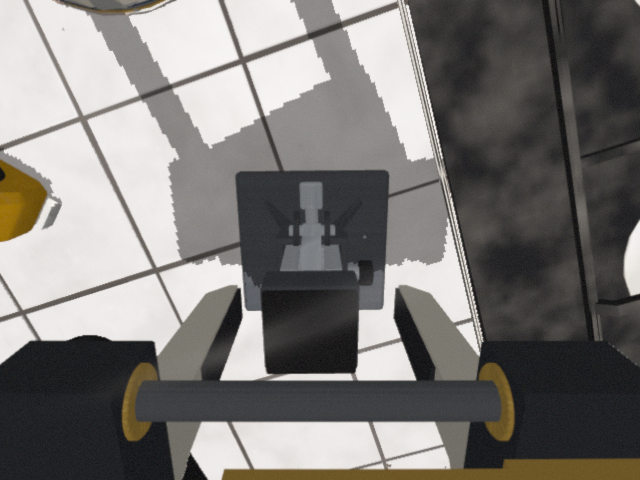

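The head spans columns 263 to 358 and the fingers' inner faces are at 240 and 396. The gripper therefore sits about 3 mm too far to the right (+y), so I'm correcting that and closing.

Call:
arm_command(
  targets=[
    {"x": -0.002,"y": -0.006,"z": -0.008,"rx": 0,"ry": 0,"rz": 0,"claw": 125},
    {"x": -0.002,"y": -0.006,"z": -0.008,"rx": 0,"ry": 0,"rz": 0,"claw": 125},
    {"x": -0.002,"y": -0.006,"z": -0.008,"rx": 0,"ry": 0,"rz": 0,"claw": 135},
    {"x": -0.002,"y": -0.006,"z": -0.008,"rx": 0,"ry": 0,"rz": 0,"claw": 145},
    {"x": -0.002,"y": -0.006,"z": -0.008,"rx": 0,"ry": 0,"rz": 0,"claw": 155},
    {"x": -0.002,"y": -0.006,"z": -0.008,"rx": 0,"ry": 0,"rz": 0,"claw": 165},
    {"x": -0.002,"y": -0.006,"z": -0.008,"rx": 0,"ry": 0,"rz": 0,"claw": 165},
  ],
  squeeze=6,
)

```text
t: 2.78
tool_pos: [0.6742, 0.1736, 0.1046]
orientation: [0.495, 3.101, 0.003]
force: [2.3, 5.3, -0.1]
opening: 0.04
gripper_force: 6.0
```

Call:
arm_command(
  targets=[
    {"x": 0,"y": 0,"z": 0,"rx": 0,"ry": 0,"rz": 0,"claw": 165},
    {"x": 0,"y": 0,"z": 0,"rx": 0,"ry": 0,"rz": 0,"claw": 165},
    {"x": 0,"y": 0,"z": 0,"rx": 0,"ry": 0,"rz": 0,"claw": 165},
    {"x": 0,"y": 0,"z": 0,"rx": 0,"ry": 0,"rz": 0,"claw": 165},
  ],
)

```text
t: 3.12
tool_pos: [0.6742, 0.1736, 0.1046]
orientation: [0.495, 3.101, 0.003]
force: [3.8, 4.9, 0.9]
opening: 0.0402
gripper_force: 6.0
```

Call:
arm_command(
  targets=[
    {"x": 0.0003,"y": 0.001,"z": 0,"rx": 0,"ry": 0,"rz": 0,"claw": 165},
    {"x": 0.0003,"y": 0.001,"z": 0,"rx": 0,"ry": 0,"rz": 0,"claw": 165},
  ],
)

```text
t: 3.28
tool_pos: [0.6742, 0.1736, 0.1045]
orientation: [0.495, 3.101, 0.002]
force: [2.1, 4.7, 2.0]
opening: 0.0395
gripper_force: 6.0
```

Call:
arm_command(
  targets=[
    {"x": 0.0003,"y": 0.001,"z": 0,"rx": 0,"ry": 0,"rz": 0,"claw": 165},
    {"x": 0.0003,"y": 0.001,"z": 0,"rx": 0,"ry": 0,"rz": 0,"claw": 165},
  ],
)

```text
t: 3.45
tool_pos: [0.6742, 0.1736, 0.1045]
orientation: [0.495, 3.101, 0.001]
force: [1.1, 3.0, 4.8]
opening: 0.0399
gripper_force: 6.0
```

Call:
arm_command(
  targets=[
    {"x": 0.0006,"y": 0.002,"z": 0,"rx": 0,"ry": 0,"rz": 0,"claw": 165},
    {"x": 0.0006,"y": 0.002,"z": 0,"rx": 0,"ry": 0,"rz": 0,"claw": 165},
    {"x": 0.0006,"y": 0.002,"z": 0,"rx": 0,"ry": 0,"rz": 0,"claw": 165},
  ],
)

```text
t: 3.7
tool_pos: [0.6743, 0.1737, 0.1045]
orientation: [0.496, 3.102, -0.001]
force: [-0.6, -0.9, 6.4]
opening: 0.0399
gripper_force: 6.0
```

Call:
arm_command(
  targets=[
    {"x": 0,"y": 0,"z": 0.002,"rx": 0,"ry": 0,"rz": 0,"claw": 170},
    {"x": 0,"y": 0,"z": 0.002,"rx": 0,"ry": 0,"rz": 0,"claw": 170},
    {"x": 0,"y": 0,"z": 0.002,"rx": 0,"ry": 0,"rz": 0,"claw": 170},
  ],
  squeeze=40,
)

```text
t: 3.95
tool_pos: [0.6742, 0.1738, 0.1045]
orientation: [0.496, 3.102, -0.001]
force: [3.6, -1.8, -0.4]
opening: 0.0395
gripper_force: 40.0
```

Call:
arm_command(
  targets=[
    {"x": 0,"y": 0,"z": 0.002,"rx": 0,"ry": 0,"rz": 0,"claw": 170},
    {"x": 0,"y": 0,"z": 0.002,"rx": 0,"ry": 0,"rz": 0,"claw": 170},
  ],
)

```text
t: 4.12
tool_pos: [0.6742, 0.1738, 0.1051]
orientation: [0.496, 3.102, -0.001]
force: [4.8, -2.8, -2.4]
opening: 0.0398
gripper_force: 40.0
```

Call:
arm_command(
  targets=[
    {"x": 0,"y": 0,"z": 0.002,"rx": 0,"ry": 0,"rz": 0,"claw": 170},
    {"x": 0,"y": 0,"z": 0.002,"rx": 0,"ry": 0,"rz": 0,"claw": 170},
  ],
)

```text
t: 4.28
tool_pos: [0.6741, 0.1738, 0.1055]
orientation: [-0.496, -3.102, 0.001]
force: [6.3, -2.5, -5.8]
opening: 0.0394
gripper_force: 40.0
```

Call:
arm_command(
  targets=[
    {"x": 0,"y": 0,"z": 0.002,"rx": 0,"ry": 0,"rz": 0,"claw": 170},
    {"x": 0,"y": 0,"z": 0.002,"rx": 0,"ry": 0,"rz": 0,"claw": 170},
  ],
)

```text
t: 4.45
tool_pos: [0.6741, 0.1738, 0.106]
orientation: [-0.496, -3.102, 0.001]
force: [9.0, -1.9, -9.1]
opening: 0.0396
gripper_force: 40.0
```

Call:
arm_command(
  targets=[
    {"x": 0,"y": 0,"z": 0.002,"rx": 0,"ry": 0,"rz": 0,"claw": 170},
    {"x": 0,"y": 0,"z": 0.002,"rx": 0,"ry": 0,"rz": 0,"claw": 170},
  ],
)

```text
t: 4.62
tool_pos: [0.674, 0.1737, 0.1068]
orientation: [-0.496, -3.102, 0.002]
force: [8.8, -0.7, -9.5]
opening: 0.0397
gripper_force: 40.0
```

Call:
arm_command(
  targets=[
    {"x": 0,"y": 0,"z": 0.002,"rx": 0,"ry": 0,"rz": 0,"claw": 170},
    {"x": 0,"y": 0,"z": 0.002,"rx": 0,"ry": 0,"rz": 0,"claw": 170},
  ],
)

```text
t: 4.78
tool_pos: [0.6738, 0.1738, 0.1075]
orientation: [-0.496, -3.101, 0.002]
force: [9.6, -1.6, -10.4]
opening: 0.04
gripper_force: 40.0
```

Call:
arm_command(
  targets=[
    {"x": 0,"y": 0,"z": 0.002,"rx": 0,"ry": 0,"rz": 0,"claw": 170},
    {"x": 0,"y": 0,"z": 0.002,"rx": 0,"ry": 0,"rz": 0,"claw": 170},
  ],
)

```text
t: 4.95
tool_pos: [0.6737, 0.1738, 0.1082]
orientation: [-0.496, -3.101, 0.002]
force: [8.8, -1.2, -12.0]
opening: 0.0397
gripper_force: 40.0
```

Call:
arm_command(
  targets=[
    {"x": 0.003,"y": -0.001,"z": 0,"rx": 0,"ry": 0,"rz": 0,"claw": 170},
    {"x": 0.003,"y": -0.001,"z": 0,"rx": 0,"ry": 0,"rz": 0,"claw": 170},
    {"x": 0.003,"y": -0.001,"z": 0,"rx": 0,"ry": 0,"rz": 0,"claw": 170},
  ],
)

```text
t: 5.2
tool_pos: [0.6741, 0.1737, 0.1082]
orientation: [-0.495, -3.099, 0.002]
force: [3.0, -0.4, -13.1]
opening: 0.0393
gripper_force: 40.0
```

Call:
arm_command(
  targets=[
    {"x": 0.001,"y": 0,"z": 0,"rx": 0,"ry": 0,"rz": 0,"claw": 170},
    {"x": 0.001,"y": 0,"z": 0,"rx": 0,"ry": 0,"rz": 0,"claw": 170},
    {"x": 0.001,"y": 0,"z": 0,"rx": 0,"ry": 0,"rz": 0,"claw": 170},
  ],
)

```text
t: 5.45
tool_pos: [0.6743, 0.1737, 0.109]
orientation: [-0.495, -3.098, 0.002]
force: [-4.4, -1.7, -13.6]
opening: 0.0397
gripper_force: 40.0
```

Call:
arm_command(
  targets=[
    {"x": -0.0015,"y": 0,"z": 0.002,"rx": 0,"ry": 0,"rz": 0,"claw": 170},
    {"x": -0.0015,"y": 0,"z": 0.002,"rx": 0,"ry": 0,"rz": 0,"claw": 170},
  ],
)

```text
t: 5.62
tool_pos: [0.6742, 0.1737, 0.1108]
orientation: [-0.495, -3.1, 0.002]
force: [-3.0, -1.3, -16.0]
opening: 0.0398
gripper_force: 40.0
```

Call:
arm_command(
  targets=[
    {"x": 0,"y": 0,"z": 0.002,"rx": 0,"ry": 0,"rz": 0,"claw": 170},
    {"x": 0,"y": 0,"z": 0.002,"rx": 0,"ry": 0,"rz": 0,"claw": 170},
  ],
)

```text
t: 5.78
tool_pos: [0.6744, 0.1737, 0.1121]
orientation: [-0.495, -3.1, 0.001]
force: [-4.8, -1.1, -16.8]
opening: 0.0396
gripper_force: 40.0
```

Call:
arm_command(
  targets=[
    {"x": 0,"y": 0,"z": 0.002,"rx": 0,"ry": 0,"rz": 0,"claw": 170},
    {"x": 0,"y": 0,"z": 0.002,"rx": 0,"ry": 0,"rz": 0,"claw": 170},
  ],
)

```text
t: 5.95
tool_pos: [0.6746, 0.1737, 0.1142]
orientation: [-0.495, -3.101, 0.001]
force: [-10.3, -5.4, -3.8]
opening: 0.04
gripper_force: 40.0
```

Call:
arm_command(
  targets=[
    {"x": 0,"y": 0,"z": 0.002,"rx": 0,"ry": 0,"rz": 0,"claw": 170},
    {"x": 0,"y": 0,"z": 0.002,"rx": 0,"ry": 0,"rz": 0,"claw": 170},
  ],
)

```text
t: 6.12
tool_pos: [0.6747, 0.1736, 0.1161]
orientation: [-0.495, -3.101, 0.001]
force: [-9.6, -4.2, -6.8]
opening: 0.0402
gripper_force: 40.0
```

Call:
arm_command(
  targets=[
    {"x": -0.0015,"y": -0.0007,"z": 0.002,"rx": 0,"ry": 0,"rz": 0,"claw": 170},
    {"x": -0.0015,"y": -0.0007,"z": 0.002,"rx": 0,"ry": 0,"rz": 0,"claw": 170},
  ],
)

```text
t: 6.28
tool_pos: [0.6744, 0.1736, 0.117]
orientation: [0.495, 3.102, -0.0]
force: [-7.6, -1.0, -9.7]
opening: 0.0396
gripper_force: 40.0
```

Call:
arm_command(
  targets=[
    {"x": 0,"y": 0,"z": 0.002,"rx": 0,"ry": 0,"rz": 0,"claw": 170},
    {"x": 0,"y": 0,"z": 0.002,"rx": 0,"ry": 0,"rz": 0,"claw": 170},
  ],
)

```text
t: 6.45
tool_pos: [0.6743, 0.1736, 0.1178]
orientation: [-0.495, -3.102, 0.0]
force: [-7.4, -2.2, -10.5]
opening: 0.0398
gripper_force: 40.0
```

Call:
arm_command(
  targets=[
    {"x": 0,"y": 0,"z": 0.002,"rx": 0,"ry": 0,"rz": 0,"claw": 170},
    {"x": 0,"y": 0,"z": 0.002,"rx": 0,"ry": 0,"rz": 0,"claw": 170},
  ],
)

```text
t: 6.62
tool_pos: [0.6743, 0.1737, 0.1186]
orientation: [-0.495, -3.102, 0.0]
force: [-5.7, -2.0, -10.8]
opening: 0.0397
gripper_force: 40.0
```

Call:
arm_command(
  targets=[
    {"x": 0,"y": 0,"z": 0.002,"rx": 0,"ry": 0,"rz": 0,"claw": 170},
    {"x": 0,"y": 0,"z": 0.002,"rx": 0,"ry": 0,"rz": 0,"claw": 170},
  ],
)

```text
t: 6.78
tool_pos: [0.6743, 0.1736, 0.1193]
orientation: [-0.495, -3.102, 0.0]
force: [-6.3, -1.9, -12.1]
opening: 0.0397
gripper_force: 40.0
```

Call:
arm_command(
  targets=[
    {"x": -0.001,"y": -0.0004,"z": 0.002,"rx": 0,"ry": 0,"rz": 0,"claw": 170},
    {"x": -0.001,"y": -0.0004,"z": 0.002,"rx": 0,"ry": 0,"rz": 0,"claw": 170},
  ],
)

```text
t: 6.95
tool_pos: [0.6742, 0.1736, 0.1203]
orientation: [0.495, 3.102, 0.001]
force: [-3.3, -1.1, -14.0]
opening: 0.0395
gripper_force: 40.0
```

Call:
arm_command(
  targets=[
    {"x": 0,"y": 0,"z": 0.002,"rx": 0,"ry": 0,"rz": 0,"claw": 170},
    {"x": 0,"y": 0,"z": 0.002,"rx": 0,"ry": 0,"rz": 0,"claw": 170},
  ],
)

```text
t: 7.12
tool_pos: [0.6742, 0.1736, 0.1211]
orientation: [0.495, 3.102, 0.001]
force: [-2.7, 0.0, -13.7]
opening: 0.04
gripper_force: 40.0
```

Call:
arm_command(
  targets=[
    {"x": 0,"y": 0,"z": 0.002,"rx": 0,"ry": 0,"rz": 0,"claw": 170},
    {"x": 0,"y": 0,"z": 0.002,"rx": 0,"ry": 0,"rz": 0,"claw": 170},
  ],
)

```text
t: 7.28
tool_pos: [0.6742, 0.1736, 0.1219]
orientation: [0.495, 3.102, 0.001]
force: [-1.8, 0.9, -15.3]
opening: 0.0394
gripper_force: 40.0
```

Call:
arm_command(
  targets=[
    {"x": 0,"y": 0,"z": 0.002,"rx": 0,"ry": 0,"rz": 0,"claw": 170},
    {"x": 0,"y": 0,"z": 0.002,"rx": 0,"ry": 0,"rz": 0,"claw": 170},
  ],
)

```text
t: 7.45
tool_pos: [0.6742, 0.1736, 0.1228]
orientation: [0.495, 3.102, 0.001]
force: [-1.2, 1.0, -16.6]
opening: 0.0398
gripper_force: 40.0
```

Call:
arm_command(
  targets=[
    {"x": 0,"y": 0,"z": 0.002,"rx": 0,"ry": 0,"rz": 0,"claw": 170},
    {"x": 0,"y": 0,"z": 0.002,"rx": 0,"ry": 0,"rz": 0,"claw": 170},
  ],
)

```text
t: 7.62
tool_pos: [0.6743, 0.1736, 0.1256]
orientation: [0.495, 3.102, 0.001]
force: [-6.5, 0.1, -9.0]
opening: 0.0399
gripper_force: 40.0
```

Call:
arm_command(
  targets=[
    {"x": -0.0008,"y": 0,"z": 0.002,"rx": 0,"ry": 0,"rz": 0,"claw": 170},
    {"x": -0.0008,"y": 0,"z": 0.002,"rx": 0,"ry": 0,"rz": 0,"claw": 170},
  ],
)

```text
t: 7.78
tool_pos: [0.6742, 0.1736, 0.1263]
orientation: [0.495, 3.101, 0.001]
force: [-3.2, 0.8, -6.9]
opening: 0.04
gripper_force: 40.0
```

Call:
arm_command(
  targets=[
    {"x": 0,"y": 0,"z": 0.002,"rx": 0,"ry": 0,"rz": 0,"claw": 170},
    {"x": 0,"y": 0,"z": 0.002,"rx": 0,"ry": 0,"rz": 0,"claw": 170},
  ],
)

```text
t: 7.95
tool_pos: [0.6742, 0.1736, 0.1267]
orientation: [0.495, 3.101, 0.001]
force: [-1.7, 2.1, -7.2]
opening: 0.04
gripper_force: 40.0
```

Call:
arm_command(
  targets=[
    {"x": 0,"y": 0,"z": 0.002,"rx": 0,"ry": 0,"rz": 0,"claw": 170},
    {"x": 0,"y": 0,"z": 0.002,"rx": 0,"ry": 0,"rz": 0,"claw": 170},
  ],
)

```text
t: 8.12
tool_pos: [0.6742, 0.1736, 0.1272]
orientation: [0.495, 3.101, 0.001]
force: [-0.1, 3.4, -8.7]
opening: 0.0396
gripper_force: 40.0
```

Call:
arm_command(
  targets=[
    {"x": 0,"y": 0,"z": 0.002,"rx": 0,"ry": 0,"rz": 0,"claw": 170},
    {"x": 0,"y": 0,"z": 0.002,"rx": 0,"ry": 0,"rz": 0,"claw": 170},
  ],
)

```text
t: 8.28
tool_pos: [0.6741, 0.1736, 0.1279]
orientation: [0.495, 3.101, 0.001]
force: [2.9, 2.4, -10.6]
opening: 0.0397
gripper_force: 40.0
```

Call:
arm_command(
  targets=[
    {"x": 0,"y": 0,"z": 0.002,"rx": 0,"ry": 0,"rz": 0,"claw": 170},
    {"x": 0,"y": 0,"z": 0.002,"rx": 0,"ry": 0,"rz": 0,"claw": 170},
  ],
)

```text
t: 8.45
tool_pos: [0.6741, 0.1735, 0.1288]
orientation: [0.495, 3.101, 0.001]
force: [3.8, 2.9, -12.5]
opening: 0.04
gripper_force: 40.0
```

Call:
arm_command(
  targets=[
    {"x": 0,"y": 0,"z": 0.002,"rx": 0,"ry": 0,"rz": 0,"claw": 170},
    {"x": 0,"y": 0,"z": 0.002,"rx": 0,"ry": 0,"rz": 0,"claw": 170},
  ],
)

```text
t: 8.62
tool_pos: [0.674, 0.1735, 0.1297]
orientation: [0.496, 3.101, 0.001]
force: [5.0, 3.8, -14.3]
opening: 0.0399
gripper_force: 40.0
```

Call:
arm_command(
  targets=[
    {"x": 0,"y": 0,"z": 0.002,"rx": 0,"ry": 0,"rz": 0,"claw": 170},
    {"x": 0,"y": 0,"z": 0.002,"rx": 0,"ry": 0,"rz": 0,"claw": 170},
  ],
)

```text
t: 8.78
tool_pos: [0.674, 0.1735, 0.1305]
orientation: [0.496, 3.102, 0.001]
force: [5.2, 3.4, -14.7]
opening: 0.0397
gripper_force: 40.0
```

Call:
arm_command(
  targets=[
    {"x": 0,"y": 0,"z": 0.002,"rx": 0,"ry": 0,"rz": 0,"claw": 170},
    {"x": 0,"y": 0,"z": 0.002,"rx": 0,"ry": 0,"rz": 0,"claw": 170},
  ],
)

```text
t: 8.95
tool_pos: [0.6739, 0.1735, 0.1312]
orientation: [0.496, 3.102, 0.001]
force: [5.9, 2.8, -15.2]
opening: 0.0396
gripper_force: 40.0
```

Call:
arm_command(
  targets=[
    {"x": 0.001,"y": 0.0006,"z": 0.002,"rx": 0,"ry": 0,"rz": 0,"claw": 170},
    {"x": 0.001,"y": 0.0006,"z": 0.002,"rx": 0,"ry": 0,"rz": 0,"claw": 170},
  ],
)

```text
t: 9.12
tool_pos: [0.6741, 0.1736, 0.1319]
orientation: [-0.496, -3.102, 0.0]
force: [3.9, 2.8, -15.7]
opening: 0.0401
gripper_force: 40.0
```

Call:
arm_command(
  targets=[
    {"x": 0,"y": 0,"z": 0.002,"rx": 0,"ry": 0,"rz": 0,"claw": 170},
    {"x": 0,"y": 0,"z": 0.002,"rx": 0,"ry": 0,"rz": 0,"claw": 170},
  ],
)

```text
t: 9.28
tool_pos: [0.6741, 0.1735, 0.1327]
orientation: [-0.496, -3.102, 0.0]
force: [4.2, 3.7, -16.2]
opening: 0.0397
gripper_force: 40.0
```

Call:
arm_command(
  targets=[
    {"x": 0,"y": 0,"z": 0.002,"rx": 0,"ry": 0,"rz": 0,"claw": 170},
    {"x": 0,"y": 0,"z": 0.002,"rx": 0,"ry": 0,"rz": 0,"claw": 170},
  ],
)

```text
t: 9.45
tool_pos: [0.6742, 0.1736, 0.1355]
orientation: [0.496, 3.102, -0.0]
force: [-1.4, 1.2, -9.0]
opening: 0.0393
gripper_force: 40.0
```

Call:
arm_command(
  targets=[
    {"x": 0,"y": 0,"z": 0.002,"rx": 0,"ry": 0,"rz": 0,"claw": 170},
    {"x": 0,"y": 0,"z": 0.002,"rx": 0,"ry": 0,"rz": 0,"claw": 170},
  ],
)

```text
t: 9.62
tool_pos: [0.6742, 0.1736, 0.1362]
orientation: [0.496, 3.102, -0.0]
force: [0.0, 1.9, -7.6]
opening: 0.0395
gripper_force: 40.0
```

Call:
arm_command(
  targets=[
    {"x": 0,"y": 0,"z": 0.002,"rx": 0,"ry": 0,"rz": 0,"claw": 170},
    {"x": 0,"y": 0,"z": 0.002,"rx": 0,"ry": 0,"rz": 0,"claw": 170},
  ],
)

```text
t: 9.78
tool_pos: [0.6742, 0.1736, 0.1369]
orientation: [0.496, 3.102, -0.0]
force: [0.5, 1.0, -8.7]
opening: 0.0395
gripper_force: 40.0
```

Call:
arm_command(
  targets=[
    {"x": 0,"y": 0,"z": 0.002,"rx": 0,"ry": 0,"rz": 0,"claw": 170},
    {"x": 0,"y": 0,"z": 0.002,"rx": 0,"ry": 0,"rz": 0,"claw": 170},
  ],
)

```text
t: 9.95
tool_pos: [0.6741, 0.1736, 0.1376]
orientation: [-0.496, -3.102, 0.0]
force: [1.7, 1.5, -11.0]
opening: 0.0398
gripper_force: 40.0
```

Third click came at about 0.1335. The fourth should come near 0.1435.

Call:
arm_command(
  targets=[
    {"x": 0.0003,"y": 0.0003,"z": 0.003,"rx": 0,"ry": 0,"rz": 0,"claw": 170},
    {"x": 0.0003,"y": 0.0003,"z": 0.003,"rx": 0,"ry": 0,"rz": 0,"claw": 170},
  ],
)

```text
t: 10.12
tool_pos: [0.6741, 0.1737, 0.139]
orientation: [-0.496, -3.102, 0.001]
force: [1.5, 0.1, -12.2]
opening: 0.0398
gripper_force: 40.0
```

Call:
arm_command(
  targets=[
    {"x": 0,"y": 0,"z": 0.002,"rx": 0,"ry": 0,"rz": 0,"claw": 170},
    {"x": 0,"y": 0,"z": 0.002,"rx": 0,"ry": 0,"rz": 0,"claw": 170},
  ],
)

```text
t: 10.28
tool_pos: [0.6741, 0.1736, 0.1399]
orientation: [-0.496, -3.102, 0.001]
force: [2.5, -0.6, -14.5]
opening: 0.0395
gripper_force: 40.0
```

Call:
arm_command(
  targets=[
    {"x": 0,"y": 0,"z": 0.002,"rx": 0,"ry": 0,"rz": 0,"claw": 170},
    {"x": 0,"y": 0,"z": 0.002,"rx": 0,"ry": 0,"rz": 0,"claw": 170},
  ],
)

```text
t: 10.45
tool_pos: [0.6741, 0.1736, 0.141]
orientation: [-0.496, -3.102, 0.001]
force: [1.7, -0.3, -15.3]
opening: 0.04
gripper_force: 40.0
```

Call:
arm_command(
  targets=[
    {"x": 0,"y": 0,"z": 0.002,"rx": 0,"ry": 0,"rz": 0,"claw": 170},
    {"x": 0,"y": 0,"z": 0.002,"rx": 0,"ry": 0,"rz": 0,"claw": 170},
  ],
)

```text
t: 10.62
tool_pos: [0.6741, 0.1736, 0.142]
orientation: [-0.496, -3.102, 0.001]
force: [2.7, -0.2, -15.4]
opening: 0.0396
gripper_force: 40.0
```

Call:
arm_command(
  targets=[
    {"x": 0,"y": 0,"z": 0.002,"rx": 0,"ry": 0,"rz": 0,"claw": 170},
    {"x": 0,"y": 0,"z": 0.002,"rx": 0,"ry": 0,"rz": 0,"claw": 170},
  ],
)

```text
t: 10.78
tool_pos: [0.6742, 0.1737, 0.1439]
orientation: [-0.496, -3.102, 0.0]
force: [-3.2, -2.3, -4.5]
opening: 0.0395
gripper_force: 40.0
```

Call:
arm_command(
  targets=[
    {"x": 0,"y": 0,"z": 0.002,"rx": 0,"ry": 0,"rz": 0,"claw": 170},
    {"x": 0,"y": 0,"z": 0.002,"rx": 0,"ry": 0,"rz": 0,"claw": 170},
  ],
)

```text
t: 10.95
tool_pos: [0.6742, 0.1737, 0.1457]
orientation: [0.496, 3.102, -0.0]
force: [-4.7, -2.4, -4.5]
opening: 0.0398
gripper_force: 40.0
```

Four clicks are counted. Now I'm letting the column down onto the pawl.

Call:
arm_command(
  targets=[
    {"x": 0,"y": 0,"z": -0.003,"rx": 0,"ry": 0,"rz": 0,"claw": 170},
    {"x": 0,"y": 0,"z": -0.003,"rx": 0,"ry": 0,"rz": 0,"claw": 170},
    {"x": 0,"y": 0,"z": -0.003,"rx": 0,"ry": 0,"rz": 0,"claw": 170},
  ],
)

```text
t: 11.2
tool_pos: [0.6742, 0.1737, 0.1441]
orientation: [0.495, 3.102, -0.0]
force: [-4.7, -2.5, -3.5]
opening: 0.0395
gripper_force: 40.0
```

Call:
arm_command(
  targets=[
    {"x": 0,"y": 0,"z": -0.002,"rx": 0,"ry": 0,"rz": 0,"claw": 170},
    {"x": 0,"y": 0,"z": -0.002,"rx": 0,"ry": 0,"rz": 0,"claw": 170},
  ],
)

```text
t: 11.37
tool_pos: [0.6742, 0.1737, 0.1431]
orientation: [0.495, 3.102, -0.0]
force: [-5.7, -2.4, -4.1]
opening: 0.0395
gripper_force: 40.0
```

Call:
arm_command(
  targets=[
    {"x": 0,"y": 0,"z": -0.002,"rx": 0,"ry": 0,"rz": 0,"claw": 170},
    {"x": 0,"y": 0,"z": -0.002,"rx": 0,"ry": 0,"rz": 0,"claw": 170},
  ],
)

```text
t: 11.53
tool_pos: [0.6742, 0.1737, 0.1421]
orientation: [0.495, 3.102, -0.0]
force: [-5.3, -2.6, -4.4]
opening: 0.0398
gripper_force: 40.0
```

Call:
arm_command(
  targets=[
    {"x": 0,"y": 0,"z": -0.002,"rx": 0,"ry": 0,"rz": 0,"claw": 170},
    {"x": 0,"y": 0,"z": -0.002,"rx": 0,"ry": 0,"rz": 0,"claw": 170},
  ],
)

```text
t: 11.7
tool_pos: [0.6742, 0.1737, 0.1416]
orientation: [0.496, 3.102, -0.0]
force: [-7.2, -3.0, -1.5]
opening: 0.04
gripper_force: 40.0
```

Call:
arm_command(
  targets=[
    {"x": -0.0015,"y": -0.0005,"z": -0.002,"rx": 0,"ry": 0,"rz": 0,"claw": 170},
    {"x": -0.0015,"y": -0.0005,"z": -0.002,"rx": 0,"ry": 0,"rz": 0,"claw": 170},
  ],
)

```text
t: 11.87
tool_pos: [0.6742, 0.1736, 0.1415]
orientation: [0.495, 3.1, 0.001]
force: [-3.9, -1.4, 0.5]
opening: 0.0397
gripper_force: 40.0
```

Call:
arm_command(
  targets=[
    {"x": 0,"y": 0,"z": -0.002,"rx": 0,"ry": 0,"rz": 0,"claw": 170},
    {"x": 0,"y": 0,"z": -0.002,"rx": 0,"ry": 0,"rz": 0,"claw": 170},
  ],
)

```text
t: 12.03
tool_pos: [0.6743, 0.1737, 0.1414]
orientation: [0.495, 3.1, 0.001]
force: [-6.8, -2.4, 5.1]
opening: 0.0395
gripper_force: 40.0
```

Call:
arm_command(
  targets=[
    {"x": 0,"y": 0,"z": -0.002,"rx": 0,"ry": 0,"rz": 0,"claw": 170},
    {"x": 0,"y": 0,"z": -0.002,"rx": 0,"ry": 0,"rz": 0,"claw": 170},
  ],
)

```text
t: 12.2
tool_pos: [0.6743, 0.1737, 0.1412]
orientation: [0.495, 3.099, 0.001]
force: [-10.1, -3.5, 9.6]
opening: 0.0398
gripper_force: 40.0
```

Call:
arm_command(
  targets=[
    {"x": 0,"y": 0,"z": -0.002,"rx": 0,"ry": 0,"rz": 0,"claw": 170},
    {"x": 0,"y": 0,"z": -0.002,"rx": 0,"ry": 0,"rz": 0,"claw": 170},
  ],
)

```text
t: 12.37
tool_pos: [0.6744, 0.1737, 0.1411]
orientation: [0.495, 3.099, 0.001]
force: [-12.7, -4.0, 14.5]
opening: 0.0401
gripper_force: 40.0
```

Call:
arm_command(
  targets=[
    {"x": -0.003,"y": -0.001,"z": -0.001,"rx": 0,"ry": 0,"rz": 0,"claw": 170},
    {"x": -0.003,"y": -0.001,"z": -0.001,"rx": 0,"ry": 0,"rz": 0,"claw": 170},
  ],
)

```text
t: 12.53
tool_pos: [0.6743, 0.1736, 0.1412]
orientation: [0.494, 3.096, 0.003]
force: [-6.0, -1.1, 11.9]
opening: 0.04
gripper_force: 40.0
```

Call:
arm_command(
  targets=[
    {"x": 0,"y": 0,"z": -0.001,"rx": 0,"ry": 0,"rz": 0,"claw": 170},
    {"x": 0,"y": 0,"z": -0.001,"rx": 0,"ry": 0,"rz": 0,"claw": 170},
  ],
)

```text
t: 12.7
tool_pos: [0.6743, 0.1736, 0.1411]
orientation: [0.494, 3.096, 0.003]
force: [-8.3, -1.7, 15.0]
opening: 0.0395
gripper_force: 40.0
```

Call:
arm_command(
  targets=[
    {"x": -0.002,"y": 0,"z": -0.002,"rx": 0,"ry": 0,"rz": 0,"claw": 170},
    {"x": -0.002,"y": 0,"z": -0.002,"rx": 0,"ry": 0,"rz": 0,"claw": 170},
  ],
)

```text
t: 12.87
tool_pos: [0.6743, 0.1736, 0.1411]
orientation: [0.494, 3.093, 0.004]
force: [-5.4, -1.5, 16.9]
opening: 0.0394
gripper_force: 40.0
```

Call:
arm_command(
  targets=[
    {"x": -0.001,"y": 0,"z": -0.002,"rx": 0,"ry": 0,"rz": 0,"claw": 170},
    {"x": -0.001,"y": 0,"z": -0.002,"rx": 0,"ry": 0,"rz": 0,"claw": 170},
  ],
)

```text
t: 13.03
tool_pos: [0.6743, 0.1736, 0.141]
orientation: [0.493, 3.092, 0.005]
force: [-5.3, -2.2, 20.3]
opening: 0.0396
gripper_force: 40.0
```

Call:
arm_command(
  targets=[
    {"x": 0,"y": 0,"z": 0,"rx": 0,"ry": 0,"rz": 0,"claw": 170},
    {"x": 0,"y": 0,"z": 0,"rx": 0,"ry": 0,"rz": 0,"claw": 170},
  ],
)

```text
t: 13.2
tool_pos: [0.6743, 0.1736, 0.141]
orientation: [0.493, 3.092, 0.005]
force: [-5.9, -1.8, 18.7]
opening: 0.0396
gripper_force: 40.0
```

Call:
arm_command(
  targets=[
    {"x": 0,"y": 0,"z": -0.0005,"rx": 0,"ry": 0,"rz": 0,"claw": 170},
    {"x": 0,"y": 0,"z": -0.0005,"rx": 0,"ry": 0,"rz": 0,"claw": 170},
    {"x": 0,"y": 0,"z": -0.0005,"rx": 0,"ry": 0,"rz": 0,"claw": 170},
    {"x": 0,"y": 0,"z": -0.0005,"rx": 0,"ry": 0,"rz": 0,"claw": 170},
  ],
)

```text
t: 13.53
tool_pos: [0.6743, 0.1736, 0.1409]
orientation: [0.493, 3.092, 0.005]
force: [-6.7, -2.8, 20.5]
opening: 0.0397
gripper_force: 40.0
```

Call:
arm_command(
  targets=[
    {"x": 0.001,"y": -0.0005,"z": 0.004,"rx": 0,"ry": 0,"rz": 0,"claw": 170},
    {"x": 0.001,"y": -0.0005,"z": 0.004,"rx": 0,"ry": 0,"rz": 0,"claw": 170},
  ],
  squeeze=20,
)

```text
t: 13.7
tool_pos: [0.6744, 0.1736, 0.141]
orientation: [0.494, 3.093, 0.005]
force: [-3.4, -0.7, 11.5]
opening: 0.0399
gripper_force: 20.0
```

Call:
arm_command(
  targets=[
    {"x": 0.001,"y": 0,"z": 0.003,"rx": 0,"ry": 0,"rz": 0,"claw": 170},
    {"x": 0.001,"y": 0,"z": 0.003,"rx": 0,"ry": 0,"rz": 0,"claw": 170},
  ],
)

```text
t: 13.87
tool_pos: [0.6744, 0.1736, 0.141]
orientation: [0.494, 3.095, 0.005]
force: [-2.0, -0.9, 11.3]
opening: 0.0401
gripper_force: 20.0
```

Call:
arm_command(
  targets=[
    {"x": 0,"y": 0,"z": 0.004,"rx": 0,"ry": 0,"rz": 0,"claw": 170},
    {"x": 0,"y": 0,"z": 0.004,"rx": 0,"ry": 0,"rz": 0,"claw": 170},
  ],
  squeeze=8,
)

```text
t: 14.03
tool_pos: [0.6743, 0.1735, 0.1411]
orientation: [0.494, 3.095, 0.004]
force: [6.1, 1.1, 3.9]
opening: 0.0399
gripper_force: 8.0
```

Call:
arm_command(
  targets=[
    {"x": 0,"y": 0,"z": 0.001,"rx": 0,"ry": 0,"rz": 0,"claw": 170},
    {"x": 0,"y": 0,"z": 0.001,"rx": 0,"ry": 0,"rz": 0,"claw": 170},
  ],
)

```text
t: 14.2
tool_pos: [0.6743, 0.1736, 0.1412]
orientation: [0.495, 3.096, 0.004]
force: [7.3, 2.2, 0.5]
opening: 0.0398
gripper_force: 8.0
```

Now I open, rise and look from the top.

Call:
arm_command(
  targets=[
    {"x": 0.002,"y": 0.0005,"z": 0.0005,"rx": 0,"ry": 0,"rz": 0,"claw": 170},
    {"x": 0.002,"y": 0.0005,"z": 0.0005,"rx": 0,"ry": 0,"rz": 0,"claw": 120},
    {"x": 0.002,"y": 0.0005,"z": 0.0005,"rx": 0,"ry": 0,"rz": 0,"claw": 60},
    {"x": 0.002,"y": 0.0005,"z": 0.0005,"rx": 0,"ry": 0,"rz": 0,"claw": 0},
    {"x": 0.002,"y": 0.0005,"z": 0.0005,"rx": 0,"ry": 0,"rz": 0,"claw": 0},
    {"x": 0.002,"y": 0.0005,"z": 0.03,"rx": 0,"ry": 0,"rz": 0,"claw": 0},
    {"x": 0.002,"y": 0.0005,"z": 0.1,"rx": 0,"ry": 0,"rz": 0,"claw": 0},
    {"x": 0.002,"y": 0.0005,"z": 0.18,"rx": 0,"ry": 0,"rz": 0,"claw": 0},
    {"x": 0.002,"y": 0.0005,"z": 0.24,"rx": 0,"ry": 0,"rz": 0,"claw": 0},
  ],
)

```text
t: 14.95
tool_pos: [0.6727, 0.1732, 0.2626]
orientation: [0.495, 3.1, 0.001]
force: [0.9, 1.0, 1.4]
opening: 0.0886
gripper_force: 0.0
```

Run:
```python
from h import *
s=robot.read_state(); print({k:np.round(s[k],4) for k in('t','q','tool_pos','orientation','force')})
c=cal('wrist'); p,D=robot.read_camera('wrist'); cv2.imwrite('pics/w3.png',p[...,::-1])
P=cloud('wrist',D,c); Z=P[...,2]
near=(D>0)&(abs(P[...,0]-.675)<.1)&(abs(P[...,1]-.171)<.1)
for lo,hi in((.15,.17),(.004,.03)):
    m=near&(Z>lo)&(Z<hi)
    n,l,st,_=cv2.connectedComponentsWithStats(m.astype(np.uint8)); i=1+np.argmax(st[1:,4]); q=P[l==i]
    print(st[i],np.median(q,0),cv2.minAreaRect((q[:,:2]*1000).astype(np.float32)))
```

```text
{'t': np.float64(14.95), 'q': array([ 1.7820e-01,  3.7810e-01,  1.1448e+00,  1.0000e-04,  1.6166e+00,
       -1.0759e+00]), 'tool_pos': array([0.6727, 0.1732, 0.2626]), 'orientation': array([4.9520e-01, 3.1003e+00, 1.2000e-03]), 'force': array([0.9283, 1.0249, 1.3896])}
[ 290  214   58   58 3248] [0.67366499 0.17401973 0.15926536] ((675.2346801757812, 173.58102416992188), (39.899696350097656, 39.56989669799805), 72.83332061767578)
[ 269  151   98   94 5251] [0.65756451 0.17774113 0.00928142] ((675.8632202148438, 173.5100860595703), (100.1526870727539, 100.23146057128906), 72.22760772705078)
```

The head now stands at 0.159 and neither it nor the foot has moved. Next I pass over the tin for a close measurement on the way to the strip.

Call:
arm_command(
  targets=[
    {"x": -0.48,"y": -0.08,"z": 0,"rx": 0,"ry": 0,"rz": 0,"claw": 0},
    {"x": -0.48,"y": -0.08,"z": 0,"rx": 0,"ry": 0,"rz": 0,"claw": 0},
    {"x": -0.48,"y": -0.08,"z": 0,"rx": 0,"ry": 0,"rz": 0,"claw": 0},
    {"x": -0.48,"y": -0.08,"z": 0,"rx": 0,"ry": 0,"rz": 0,"claw": 0},
    {"x": -0.48,"y": -0.08,"z": 0,"rx": 0,"ry": 0,"rz": 0,"claw": 0},
    {"x": -0.48,"y": -0.08,"z": 0,"rx": 0,"ry": 0,"rz": 0,"claw": 0},
    {"x": -0.48,"y": -0.08,"z": 0,"rx": 0,"ry": 0,"rz": 0,"claw": 0},
  ],
)

```text
t: 15.58
tool_pos: [0.4271, 0.1325, 0.2585]
orientation: [-0.494, -3.101, 0.001]
force: [-0.7, -0.3, -0.4]
opening: 0.0929
gripper_force: 0.0
```

Run:
```python
from h import *
s=robot.read_state(); print(np.round(s['tool_pos'],4))
c=cal('wrist'); p,D=robot.read_camera('wrist'); cv2.imwrite('pics/w4.png',p[...,::-1])
P=cloud('wrist',D,c); m=(D>0)&(P[...,2]>.15)&(P[...,2]<.166)&(np.hypot(P[...,0]-.431,P[...,1]-.132)<.1)
n,l,st,_=cv2.connectedComponentsWithStats(m.astype(np.uint8)); i=1+np.argmax(st[1:,4]); q=P[l==i]
h=cv2.convexHull((q[:,:2]*1000).astype(np.float32)); print(st[i],np.median(q,0),q.min(0),q.max(0),cv2.minEnclosingCircle(h),cv2.fitEllipse(h))
```

```text
[0.4271 0.1325 0.2585]
[  204   131   233   220 39877] [0.42612108 0.13444754 0.15535302] [0.35327558 0.05427305 0.15136141] [0.51026146 0.2114668  0.16177274] ((431.8985290527344, 132.4654083251953), 79.30673217773438) ((432.0631103515625, 132.5386962890625), (157.00601196289062, 157.3350372314453), 128.36587524414062)
```

Call:
arm_command(
  targets=[
    {"x": 0.034,"y": -0.737,"z": -0.1,"rx": 0,"ry": 0,"rz": -0.66,"claw": 0},
    {"x": 0.034,"y": -0.737,"z": -0.1,"rx": 0,"ry": 0,"rz": -0.66,"claw": 0},
    {"x": 0.034,"y": -0.737,"z": -0.1,"rx": 0,"ry": 0,"rz": -0.66,"claw": 0},
    {"x": 0.034,"y": -0.737,"z": -0.1,"rx": 0,"ry": 0,"rz": -0.66,"claw": 0},
    {"x": 0.034,"y": -0.737,"z": -0.1,"rx": 0,"ry": 0,"rz": -0.66,"claw": 0},
    {"x": 0.034,"y": -0.737,"z": -0.1,"rx": 0,"ry": 0,"rz": -0.66,"claw": 0},
    {"x": 0.034,"y": -0.737,"z": -0.1,"rx": 0,"ry": 0,"rz": -0.66,"claw": 0},
    {"x": 0.034,"y": -0.737,"z": -0.1,"rx": 0,"ry": 0,"rz": -0.66,"claw": 0},
    {"x": 0.034,"y": -0.737,"z": -0.1,"rx": 0,"ry": 0,"rz": -0.66,"claw": 0},
    {"x": 0.034,"y": -0.737,"z": -0.1,"rx": 0,"ry": 0,"rz": -0.66,"claw": 0},
  ],
)

```text
t: 16.47
tool_pos: [0.4492, -0.2419, 0.2077]
orientation: [2.229, 2.213, -0.003]
force: [-0.7, 0.2, -0.5]
opening: 0.0926
gripper_force: 0.0
```

Call:
arm_command(
  targets=[
    {"x": 0,"y": 0,"z": 0,"rx": 0,"ry": 0,"rz": -0.042,"claw": 0},
    {"x": 0,"y": 0,"z": 0,"rx": 0,"ry": 0,"rz": -0.042,"claw": 0},
    {"x": 0,"y": 0,"z": 0,"rx": 0,"ry": 0,"rz": -0.042,"claw": 0},
  ],
)

```text
t: 16.72
tool_pos: [0.4501, -0.236, 0.2089]
orientation: [2.305, 2.133, 0.0]
force: [-0.3, 0.9, -0.1]
opening: 0.0928
gripper_force: 0.0
```

Run:
```python
from h import *
s=robot.read_state(); M=R.from_rotvec(s['orientation']).as_matrix(); print(np.round(s['tool_pos'],4),M[:,1],np.degrees(np.arctan2(M[1,1],M[0,1])),M[:,2])
c=cal('wrist'); p,D=robot.read_camera('wrist'); cv2.imwrite('pics/w5.png',p[...,::-1])
P=cloud('wrist',D,c); m=(D>0)&(P[...,2]>.012)&(P[...,2]<.026)&(abs(P[...,0]-.444)<.06)&(abs(P[...,1]+.236)<.2)
n,l,st,_=cv2.connectedComponentsWithStats(m.astype(np.uint8)); i=1+np.argmax(st[1:,4]); q=P[l==i]
print(st[i],np.median(q,0),q.min(0),q.max(0),cv2.minAreaRect((q[:,:2]*1000).astype(np.float32)))
```

```text
[ 0.4501 -0.236   0.2089] [ 9.97000005e-01 -7.74003915e-02  4.11699774e-04] -4.4391560557758565 [ 3.96745235e-04 -2.08587203e-04 -9.99999900e-01]
[  282     0    54   380 17610] [ 0.44645763 -0.20238335  0.01819507] [ 0.41180318 -0.41216622  0.01200196] [ 0.47717265 -0.06493239  0.02159315] ((444.441162109375, -239.8463592529297), (347.80572509765625, 41.820098876953125), 85.97867584228516)
```

View pics/w5.png

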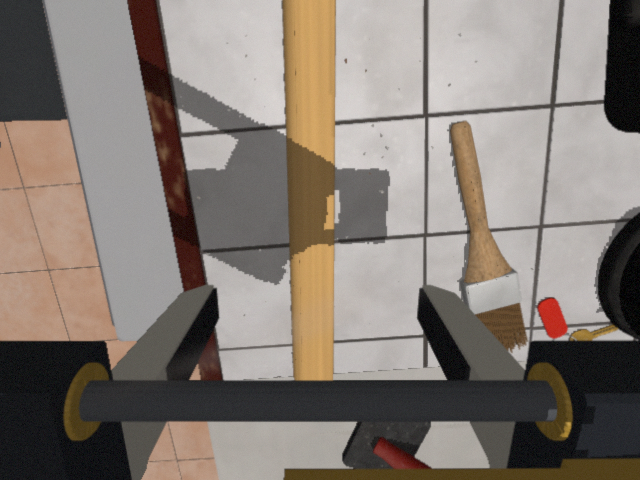

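The strip runs along columns 288 to 335, nearly parallel to the fingers and about 5 mm left of their centre. The brush is clear on the right. I'm descending to grasp it.

Call:
arm_command(
  targets=[
    {"x": -0.011,"y": -0.002,"z": -0.08,"rx": 0,"ry": 0,"rz": 0.004,"claw": 0},
    {"x": -0.011,"y": -0.002,"z": -0.16,"rx": 0,"ry": 0,"rz": 0.004,"claw": 0},
    {"x": -0.011,"y": -0.002,"z": -0.24,"rx": 0,"ry": 0,"rz": 0.004,"claw": 0},
    {"x": -0.011,"y": -0.002,"z": -0.31,"rx": 0,"ry": 0,"rz": 0.004,"claw": 0},
    {"x": -0.011,"y": -0.002,"z": -0.36,"rx": 0,"ry": 0,"rz": 0.004,"claw": 60},
    {"x": -0.011,"y": -0.002,"z": -0.378,"rx": 0,"ry": 0,"rz": 0.004,"claw": 100},
    {"x": -0.011,"y": -0.002,"z": -0.378,"rx": 0,"ry": 0,"rz": 0.004,"claw": 110},
    {"x": -0.011,"y": -0.002,"z": -0.378,"rx": 0,"ry": 0,"rz": 0.004,"claw": 110},
  ],
  squeeze=25,
)

```text
t: 17.43
tool_pos: [0.4448, -0.2365, 0.0205]
orientation: [2.297, 2.142, 0.0]
force: [0.6, -0.1, 1.0]
opening: 0.0706
gripper_force: 0.0
```

Run:
```python
from h import *
s=robot.read_state(); print({k:np.round(s[k],4) for k in('t','tool_pos','orientation','force','opening')})
```

```text
{'t': np.float64(17.4333), 'tool_pos': array([ 0.4448, -0.2365,  0.0205]), 'orientation': array([2.2975e+00, 2.1417e+00, 2.0000e-04]), 'force': array([ 0.5783, -0.1124,  0.9829]), 'opening': np.float64(0.0706)}
```

Call:
arm_command(
  targets=[
    {"x": 0,"y": 0,"z": -0.005,"rx": 0,"ry": 0,"rz": 0,"claw": 130},
    {"x": 0,"y": 0,"z": -0.005,"rx": 0,"ry": 0,"rz": 0,"claw": 170},
    {"x": 0,"y": 0,"z": -0.005,"rx": 0,"ry": 0,"rz": 0,"claw": 170},
    {"x": 0,"y": 0,"z": -0.005,"rx": 0,"ry": 0,"rz": 0,"claw": 170},
    {"x": 0,"y": 0,"z": -0.005,"rx": 0,"ry": 0,"rz": 0,"claw": 170},
    {"x": 0,"y": 0,"z": 0.005,"rx": 0,"ry": 0,"rz": 0,"claw": 170},
    {"x": 0,"y": 0,"z": 0.02,"rx": 0,"ry": 0,"rz": 0,"claw": 170},
  ],
)

```text
t: 18.02
tool_pos: [0.4432, -0.2358, 0.029]
orientation: [-2.299, -2.139, 0.001]
force: [0.2, 0.5, -2.3]
opening: 0.0417
gripper_force: 25.0
```

Call:
arm_command(
  targets=[
    {"x": 0,"y": 0,"z": 0.07,"rx": 0,"ry": 0,"rz": 0,"claw": 170},
    {"x": 0,"y": 0,"z": 0.14,"rx": 0,"ry": 0,"rz": 0,"claw": 170},
    {"x": 0,"y": 0,"z": 0.2,"rx": 0,"ry": 0,"rz": 0,"claw": 170},
    {"x": 0,"y": 0,"z": 0.27,"rx": 0,"ry": 0,"rz": 0,"claw": 170},
    {"x": 0,"y": 0,"z": 0.34,"rx": 0,"ry": 0,"rz": 0,"claw": 170},
    {"x": 0,"y": 0,"z": 0.4,"rx": 0,"ry": 0,"rz": 0,"claw": 170},
    {"x": 0,"y": 0,"z": 0.42,"rx": 0,"ry": 0,"rz": 0,"claw": 170},
    {"x": 0,"y": 0,"z": 0.42,"rx": 0,"ry": 0,"rz": 0,"claw": 170},
  ],
)

```text
t: 18.68
tool_pos: [0.4455, -0.2374, 0.2433]
orientation: [2.295, 2.136, 0.002]
force: [0.2, 0.5, -2.7]
opening: 0.0414
gripper_force: 25.0
```

Run:
```python
from h import *
s=robot.read_state(); print({k:np.round(s[k],4) for k in('t','tool_pos','orientation','force','wrist_torque','opening')})
p,D=robot.read_camera('top');P=cloud('top',D)
m=(D>0)&(P[...,2]>.18)&(P[...,2]<.25)&(p[...,0]>p[...,2].astype(int)+40)
q=P[m]; print(m.sum(),q.min(0),q.max(0)); print(cv2.minAreaRect((q[:,:2]*1000).astype(np.float32)))
A=np.c_[q[:,:2]-q[:,:2].mean(0),np.ones(len(q))]; print('plane',np.linalg.lstsq(A,q[:,2],rcond=None)[0])
```

```text
{'t': np.float64(18.6833), 'tool_pos': array([ 0.4455, -0.2374,  0.2433]), 'orientation': array([2.2953, 2.1359, 0.0023]), 'force': array([ 0.1558,  0.5331, -2.699 ]), 'wrist_torque': array([-0.0443,  0.0425, -0.0358]), 'opening': np.float64(0.0414)}
1666 [ 0.41407345 -0.41729277  0.23480592] [ 0.47807135 -0.05843172  0.24994571]
((445.67498779296875, -238.162841796875), (359.7201232910156, 41.0204963684082), 85.9211654663086)
plane [ 0.03982345 -0.0051212   0.24283348]
```

Call:
arm_command(
  targets=[
    {"x": 0.03,"y": 0.08,"z": 0,"rx": 0,"ry": 0,"rz": 0,"claw": 170},
    {"x": 0.06,"y": 0.16,"z": 0,"rx": 0,"ry": 0,"rz": -0.03,"claw": 170},
    {"x": 0.09,"y": 0.23,"z": 0,"rx": 0,"ry": 0,"rz": -0.08,"claw": 170},
    {"x": 0.11,"y": 0.31,"z": 0,"rx": 0,"ry": 0,"rz": -0.13,"claw": 170},
    {"x": 0.13,"y": 0.39,"z": 0,"rx": 0,"ry": 0,"rz": -0.18,"claw": 170},
    {"x": 0.15,"y": 0.47,"z": 0,"rx": 0,"ry": 0,"rz": -0.23,"claw": 170},
    {"x": 0.17,"y": 0.55,"z": 0,"rx": 0,"ry": 0,"rz": -0.28,"claw": 170},
    {"x": 0.19,"y": 0.62,"z": 0,"rx": 0,"ry": 0,"rz": -0.33,"claw": 170},
    {"x": 0.205,"y": 0.69,"z": 0,"rx": 0,"ry": 0,"rz": -0.38,"claw": 170},
    {"x": 0.216,"y": 0.75,"z": 0,"rx": 0,"ry": 0,"rz": -0.43,"claw": 170},
  ],
)

```text
t: 19.57
tool_pos: [0.5505, 0.1409, 0.2355]
orientation: [-2.983, -0.98, 0.008]
force: [0.2, 0.2, -2.0]
opening: 0.0418
gripper_force: 25.0
```

Call:
arm_command(
  targets=[
    {"x": 0,"y": 0.015,"z": 0,"rx": 0,"ry": 0,"rz": -0.05,"claw": 170},
    {"x": 0,"y": 0.031,"z": 0,"rx": 0,"ry": 0,"rz": -0.1,"claw": 170},
    {"x": 0,"y": 0.031,"z": 0,"rx": 0,"ry": 0,"rz": -0.15,"claw": 170},
    {"x": 0,"y": 0.031,"z": 0,"rx": 0,"ry": 0,"rz": -0.2,"claw": 170},
    {"x": 0,"y": 0.031,"z": 0,"rx": 0,"ry": 0,"rz": -0.236,"claw": 170},
    {"x": 0,"y": 0.031,"z": 0,"rx": 0,"ry": 0,"rz": -0.236,"claw": 170},
    {"x": 0,"y": 0.031,"z": 0,"rx": 0,"ry": 0,"rz": -0.236,"claw": 170},
  ],
)

```text
t: 20.15
tool_pos: [0.5507, 0.1539, 0.2365]
orientation: [3.13, 0.265, -0.007]
force: [0.1, 0.6, -3.3]
opening: 0.0419
gripper_force: 25.0
```

```bash
cat > st.py <<'E'
from h import *
s=robot.read_state(); print({k:np.round(s[k],4) for k in('t','tool_pos','orientation','force','wrist_torque')})
M=R.from_rotvec(s['orientation']).as_matrix(); print('tooly',np.round(M[:,1],4),np.degrees(np.arctan2(M[1,1],M[0,1])),'x',np.round(M[:,0],4))
p,D=robot.read_camera('top');P=cloud('top',D); cv2.imwrite('pics/t%.0f.png'%(s['t']*10),p[...,::-1])
m=(D>0)&(P[...,2]>.165)&(P[...,2]<.27)&(p[...,0]>p[...,2].astype(int)+40)&(abs(P[...,0]-.55)<.25)&(abs(P[...,1]-.15)<.25)
q=P[m]; print(m.sum(),q.min(0),q.max(0)); print(cv2.minAreaRect((q[:,:2]*1000).astype(np.float32)))
A=np.c_[q[:,:2]-q[:,:2].mean(0),np.ones(len(q))]; print('plane',np.linalg.lstsq(A,q[:,2],rcond=None)[0])
E
python3 st.py
```

```text
{'t': np.float64(20.15), 'tool_pos': array([0.5507, 0.1539, 0.2365]), 'orientation': array([ 3.13  ,  0.2655, -0.007 ]), 'force': array([ 0.0767,  0.6069, -3.2665]), 'wrist_torque': array([-0.0411,  0.1618,  0.0075])}
tooly [ 0.1684 -0.9857  0.    ] -80.30448727707733 x [ 0.9857  0.1684 -0.0045]
2087 [0.37277572 0.10234645 0.224097  ] [0.73228445 0.20155233 0.24535026]
((552.4791259765625, 148.32801818847656), (360.36224365234375, 40.902557373046875), 10.934723854064941)
plane [-0.00119654 -0.01265819  0.23640256]
```

Call:
arm_command(
  targets=[
    {"x": 0.002,"y": -0.001,"z": -0.04,"rx": 0,"ry": -0.002,"rz": 0,"claw": 170},
    {"x": 0.002,"y": -0.001,"z": -0.075,"rx": 0,"ry": -0.002,"rz": 0,"claw": 170},
    {"x": 0.002,"y": -0.001,"z": -0.095,"rx": 0,"ry": -0.002,"rz": 0,"claw": 170},
    {"x": 0.002,"y": -0.001,"z": -0.106,"rx": 0,"ry": -0.002,"rz": 0,"claw": 170},
    {"x": 0.002,"y": -0.001,"z": -0.106,"rx": 0,"ry": -0.002,"rz": 0,"claw": 170},
    {"x": 0.002,"y": -0.001,"z": -0.106,"rx": 0,"ry": -0.002,"rz": 0,"claw": 170},
  ],
)

```text
t: 20.7
tool_pos: [0.553, 0.1536, 0.1866]
orientation: [3.13, 0.262, 0.006]
force: [0.5, -0.1, -2.2]
opening: 0.0416
gripper_force: 25.0
```

```bash
python3 st.py
```

```text
{'t': np.float64(20.7), 'tool_pos': array([0.553 , 0.1536, 0.1866]), 'orientation': array([3.1303, 0.2625, 0.0058]), 'force': array([ 0.531 , -0.0965, -2.1546]), 'wrist_torque': array([ 0.0205,  0.1341, -0.0289])}
tooly [ 1.665e-01 -9.860e-01  7.000e-04] -80.41362624109044 x [0.986  0.1665 0.0036]
1957 [0.37468317 0.10239181 0.17371097] [0.73359935 0.199562   0.19543335]
((554.7431640625, 149.2427978515625), (361.0121154785156, 42.03632354736328), 10.475797653198242)
plane [ 0.00526182 -0.00352375  0.18646636]
```

Call:
arm_command(
  targets=[
    {"x": 0,"y": 0,"z": -0.012,"rx": 0,"ry": 0.001,"rz": -0.006,"claw": 170},
    {"x": 0,"y": 0,"z": -0.012,"rx": 0,"ry": 0.001,"rz": -0.006,"claw": 170},
    {"x": 0,"y": 0,"z": -0.012,"rx": 0,"ry": 0.001,"rz": -0.006,"claw": 170},
  ],
)

```text
t: 21.0
tool_pos: [0.553, 0.1536, 0.1806]
orientation: [3.132, 0.243, 0.003]
force: [-0.1, 0.3, -2.6]
opening: 0.0418
gripper_force: 25.0
```

Call:
arm_command(
  targets=[
    {"x": 0,"y": 0,"z": -0.003,"rx": 0,"ry": 0,"rz": 0,"claw": 170},
    {"x": 0,"y": 0,"z": -0.003,"rx": 0,"ry": 0,"rz": 0,"claw": 170},
  ],
)

```text
t: 21.17
tool_pos: [0.553, 0.1536, 0.1789]
orientation: [3.132, 0.243, 0.003]
force: [-0.6, 0.1, -2.6]
opening: 0.0416
gripper_force: 25.0
```

Call:
arm_command(
  targets=[
    {"x": 0,"y": 0,"z": -0.002,"rx": 0,"ry": 0,"rz": 0,"claw": 170},
    {"x": 0,"y": 0,"z": -0.002,"rx": 0,"ry": 0,"rz": 0,"claw": 170},
  ],
)

```text
t: 21.33
tool_pos: [0.553, 0.1536, 0.1779]
orientation: [3.132, 0.243, 0.003]
force: [-0.9, 0.5, -3.1]
opening: 0.042
gripper_force: 25.0
```

Call:
arm_command(
  targets=[
    {"x": 0,"y": 0,"z": -0.002,"rx": 0,"ry": 0,"rz": 0,"claw": 170},
    {"x": 0,"y": 0,"z": -0.002,"rx": 0,"ry": 0,"rz": 0,"claw": 170},
  ],
)

```text
t: 21.5
tool_pos: [0.553, 0.1536, 0.1768]
orientation: [3.132, 0.243, 0.003]
force: [0.6, -0.4, -2.7]
opening: 0.042
gripper_force: 25.0
```

Call:
arm_command(
  targets=[
    {"x": 0,"y": 0,"z": -0.002,"rx": 0,"ry": 0,"rz": 0,"claw": 170},
    {"x": 0,"y": 0,"z": -0.002,"rx": 0,"ry": 0,"rz": 0,"claw": 170},
  ],
)

```text
t: 21.67
tool_pos: [0.5531, 0.1536, 0.1767]
orientation: [3.132, 0.243, 0.004]
force: [-2.9, -0.8, 3.0]
opening: 0.042
gripper_force: 25.0
```

Call:
arm_command(
  targets=[
    {"x": 0,"y": 0,"z": -0.001,"rx": 0,"ry": 0,"rz": 0,"claw": 170},
    {"x": 0,"y": 0,"z": -0.001,"rx": 0,"ry": 0,"rz": 0,"claw": 170},
  ],
)

```text
t: 21.83
tool_pos: [0.5531, 0.1536, 0.1766]
orientation: [3.132, 0.243, 0.004]
force: [-5.0, -1.4, 6.8]
opening: 0.042
gripper_force: 25.0
```

Call:
arm_command(
  targets=[
    {"x": 0,"y": 0,"z": -0.001,"rx": 0,"ry": 0,"rz": 0,"claw": 170},
    {"x": 0,"y": 0,"z": -0.001,"rx": 0,"ry": 0,"rz": 0,"claw": 170},
  ],
)

```text
t: 22.0
tool_pos: [0.5531, 0.1536, 0.1766]
orientation: [3.132, 0.243, 0.004]
force: [-6.4, -1.1, 9.9]
opening: 0.0415
gripper_force: 25.0
```

Call:
arm_command(
  targets=[
    {"x": 0,"y": 0,"z": -0.001,"rx": 0,"ry": 0,"rz": 0,"claw": 170},
    {"x": 0,"y": 0,"z": -0.001,"rx": 0,"ry": 0,"rz": 0,"claw": 170},
  ],
)

```text
t: 22.17
tool_pos: [0.5531, 0.1536, 0.1765]
orientation: [3.132, 0.243, 0.005]
force: [-8.3, -1.9, 12.6]
opening: 0.042
gripper_force: 25.0
```

```bash
python3 st.py
```

```text
{'t': np.float64(22.1667), 'tool_pos': array([0.5531, 0.1536, 0.1765]), 'orientation': array([3.132 , 0.2431, 0.0046]), 'force': array([-8.3036, -1.8929, 12.6138]), 'wrist_torque': array([-0.3638,  1.6504,  0.0019])}
tooly [ 1.543e-01 -9.880e-01  4.000e-04] -81.12270392656227 x [0.988  0.1543 0.0029]
1910 [0.37496062 0.0964198  0.16638016] [0.73384282 0.19738455 0.26923989]
((557.2952270507812, 135.061279296875), (360.4089050292969, 67.98224639892578), 10.039048194885254)
plane [ 0.01895286 -0.10106905  0.17678543]
```

Contact is on the tin end only. I back off the load, tip the head end down slightly, then release.

Call:
arm_command(
  targets=[
    {"x": -0.001,"y": 0,"z": 0.004,"rx": 0,"ry": 0.001,"rz": 0,"claw": 170},
    {"x": -0.001,"y": 0,"z": 0.004,"rx": 0,"ry": 0.001,"rz": 0,"claw": 170},
  ],
  squeeze=12,
)

```text
t: 22.38
tool_pos: [0.5528, 0.1537, 0.1769]
orientation: [-3.132, -0.243, -0.001]
force: [-0.2, 1.0, -1.9]
opening: 0.0418
gripper_force: 12.0
```

Call:
arm_command(
  targets=[
    {"x": 0,"y": 0,"z": 0,"rx": 0,"ry": 0.001,"rz": 0,"claw": 170},
    {"x": 0,"y": 0,"z": 0,"rx": 0,"ry": 0.001,"rz": 0,"claw": 170},
  ],
)

```text
t: 22.55
tool_pos: [0.5528, 0.1537, 0.1767]
orientation: [-3.132, -0.243, 0.002]
force: [-0.9, 0.1, 1.1]
opening: 0.0418
gripper_force: 12.0
```

```bash
python3 st.py | head -2
```

```text
{'t': np.float64(22.55), 'tool_pos': array([0.5528, 0.1537, 0.1767]), 'orientation': array([-3.1319e+00, -2.4290e-01,  2.4000e-03]), 'force': array([-0.9241,  0.0953,  1.0684]), 'wrist_torque': array([-0.0915,  0.2161,  0.016 ])}
tooly [ 1.542e-01 -9.880e-01 -4.000e-04] -81.13171292223264 x [ 0.988   0.1542 -0.0015]
```

Both supports are lightly loaded. I open slowly and rise.

Call:
arm_command(
  targets=[
    {"x": 0,"y": 0,"z": 0,"rx": 0,"ry": 0,"rz": 0,"claw": 130},
    {"x": 0,"y": 0,"z": 0,"rx": 0,"ry": 0,"rz": 0,"claw": 100},
    {"x": 0,"y": 0,"z": 0,"rx": 0,"ry": 0,"rz": 0,"claw": 60},
    {"x": 0,"y": 0,"z": 0,"rx": 0,"ry": 0,"rz": 0,"claw": 60},
    {"x": 0,"y": 0,"z": 0.01,"rx": 0,"ry": 0,"rz": 0,"claw": 60},
    {"x": 0,"y": 0,"z": 0.04,"rx": 0,"ry": 0,"rz": 0,"claw": 60},
    {"x": 0,"y": 0,"z": 0.1,"rx": 0,"ry": 0,"rz": 0,"claw": 60},
    {"x": 0,"y": 0,"z": 0.18,"rx": 0,"ry": 0,"rz": 0,"claw": 60},
    {"x": 0,"y": 0,"z": 0.25,"rx": 0,"ry": 0,"rz": 0,"claw": 60},
    {"x": 0,"y": 0,"z": 0.25,"rx": 0,"ry": 0,"rz": 0,"claw": 60},
  ],
)

```text
t: 23.43
tool_pos: [0.5555, 0.1542, 0.3113]
orientation: [-3.131, -0.243, -0.017]
force: [0.7, 0.5, 1.5]
opening: 0.0711
gripper_force: 0.0
```

Call:
arm_command(
  targets=[
    {"x": 0,"y": 0.08,"z": 0,"rx": 0,"ry": 0,"rz": 0,"claw": 60},
    {"x": 0,"y": 0.16,"z": 0,"rx": 0,"ry": 0,"rz": 0,"claw": 60},
    {"x": 0,"y": 0.24,"z": 0,"rx": 0,"ry": 0,"rz": 0,"claw": 60},
    {"x": 0,"y": 0.32,"z": 0,"rx": 0,"ry": 0,"rz": 0,"claw": 60},
    {"x": 0,"y": 0.4,"z": 0,"rx": 0,"ry": 0,"rz": 0,"claw": 60},
    {"x": 0,"y": 0.48,"z": 0,"rx": 0,"ry": 0,"rz": 0,"claw": 60},
    {"x": 0,"y": 0.5,"z": 0,"rx": 0,"ry": 0,"rz": 0,"claw": 60},
    {"x": 0,"y": 0.5,"z": 0,"rx": 0,"ry": 0,"rz": 0,"claw": 60},
  ],
)

```text
t: 24.1
tool_pos: [0.5514, 0.4067, 0.3005]
orientation: [-3.132, -0.249, 0.005]
force: [-0.3, -1.2, 0.8]
opening: 0.0709
gripper_force: 0.0
```

```bash
python3 - <<'E'
from h import *
s=robot.read_state(); print(s['t'],s['tool_pos'])
for n in('scene','top'):
    p,D=robot.read_camera(n); cv2.imwrite(f'pics/{n}9.png',p[...,::-1]); np.savez(f'{n}0.npz',p=p,D=D)
P=cloud('top',D); m=(D>0)&(P[...,2]>.165)&(P[...,2]<.2)&(p[...,0]>p[...,2].astype(int)+40)&(abs(P[...,0]-.55)<.25)&(abs(P[...,1]-.15)<.15)
q=P[m]; print(m.sum(),q.min(0),q.max(0),cv2.minAreaRect((q[:,:2]*1000).astype(np.float32)))
A=np.c_[q[:,:2]-q[:,:2].mean(0),np.ones(len(q))]; print('plane',np.linalg.lstsq(A,q[:,2],rcond=None)[0])
E
python3 m.py | grep -A1 -E '^(foot|tin|tape|brush|sand)'
```

```text
24.1 [0.55135544 0.40670257 0.30045797]
2903 [0.37491846 0.10515596 0.16580821] [0.73342044 0.19634322 0.18855954] ((553.632080078125, 151.359375), (360.337158203125, 42.483280181884766), 8.99716567993164)
plane [ 0.00608441 -0.01739563  0.17659135]Traceback (most recent call last):
  File "m.py", line 12, in <module>
    rep('head',uv(150,230,165,235)&(Z>.11)&(Z<.14))
    ~~~^^^^^^^^^^^^^^^^^^^^^^^^^^^^^^^^^^^^^^^^^^^^
  File "m.py", line 6, in rep
    n,l,st,_=cv2.connectedComponentsWithStats(m); i=1+np.argmax(st[1:,4]); m=l==i
                                                      ~~~~~~~~~^^^^^^^^^^
    return _wrapfunc(a, 'argmax', axis=axis, out=out, **kwds)
    return bound(*args, **kwds)
ValueError: attempt to get argmax of an empty sequence
```

View pics/scene9.png

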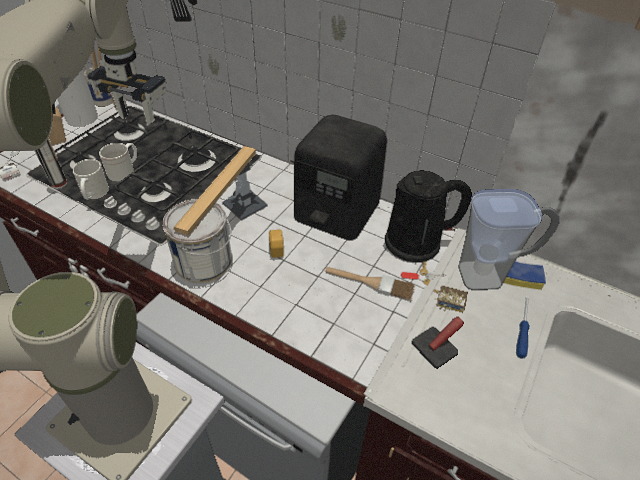

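The strip lies across the tin and the prop's head, from about (185,230) to (250,150), level. Its middle is at (0.5536, 0.151) by the camera, and the target was (0.5536, 0.153). The tape, brush and float look undisturbed.

```bash
python3 -c "
from plant import robot
print(robot.close_job())"
```

```text
the job is handed in; nothing more can be done
None
```

The job is handed in: the prop head is up four clicks and held under a press of about 20 N, and the strip lies level across the head and tin, its middle within about 2 mm of halfway. The prop measured unmoved after pressing, but my final position check of the prop, tin, brush, float and tape crashed, so that they were not shifted rests on the last picture alone.

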